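# Open the big ink bottle for refilling

## Task

Unscrew the cap of the wide ink bottle in the black rack (anticlockwise seen from above) until its threads come free, lift it off, and lower it into the shallow metal tray, standing upright with its grip on top; do not drop it in, and let go. Do not force the cap: never pull, push or wrench it hard against the bottle, and leave the other things on the bench where they are.

Things in the scene. Friction and masses are not known exactly. Their poses are not given: they have to be found in the camera images.
- cap: Loose off-white plastic screw cap of the wide bottle, about 90 g, starts screwed home. Origin: centre of its lower rim, z up. Skirt 66 mm across, up to a shoulder 33.2 mm above the rim; on it a round ribbed grip. Inner lugs run in a right-hand thread: 14 mm rise per turn anticlockwise from above, play about 1 mm up or down and 1.8 mm sideways. It stays where it is left.
- grip (a point): On the cap's axis, 55 mm above its rim, the best height to hold its upright round grip: 46 mm in diameter, from 33.2 to 66.2 mm above the rim, to be pinched from above from any side; 30 to 40 N of grip turns it without slip. The cap comes free after 1.4 to 1.6 turns (differs from run to run), risen about 21 mm; until then its lugs hold firmly and it cannot be pulled off.
- tank: The wide one of the three milky-white ink bottles in the rack, fixed: 130 x 100 mm (its x, y), 100 mm tall to the shoulder. Origin: centre of its underside. It may stand in any of the rack's three places.
- neck (a point): Centre of the top of the wide bottle's neck (hidden under the cap), on the upright axis about which the cap turns; 134.2 mm above the bottle's underside, 20 mm to the bottle's -x side of its centre. Neck 40 mm across, 52 mm over the threads. The closed cap's rim lies 28.2 mm below this point; to clear the neck the rim must rise above it.
- slim_a: Slim ink bottle in the rack, fixed, 130 x 62 mm, with a small round cap 38 mm across, top 140 mm above the bottle's underside (its origin). Its neck is 110 mm or more from the wide bottle's.
- slim_b: Another slim ink bottle like slim_a.
- rack: Black tray-like rack, fixed on the bench, 150 x 360 mm (its x, y), walls 45 mm high, floor 12 mm thick, holding the three bottles in a row along its y, 110 mm apart. Origin: centre of its underside.
- tray: Shallow square open metal tray, fixed on the bench, 130 x 130 mm outside, walls 4 mm thick and 12 mm high, inside 122 x 122 mm; inner floor 4 mm above its origin (centre of its underside). On the left or right in front of the rack.
- carton: Loose cardboard box 85 x 105 x 60 mm, about 0.6 kg, on the other side from the tray. Origin: centre of its underside.
- brush: Loose hand brush 160 mm long lying on the bench in front of the rack.
- tape: Loose empty tape core, a ring 90 mm across and 24 mm high, lying flat beside the rack.
Mind the look-alikes: they are no part of the job. Of the things that look like the cap, the largest one is meant. Several things have the shape of the tray; the one meant has the colours described above.

How it is judged:
By the outcome, as a careful person would: the job done as asked, in the order asked, and still so for the second after the job is handed in, with the robot touching nothing.
It also fails if it takes over 72 s, if anything falls off the work surface, if the arm or the gripper's body presses on something with over 40 N, if the wrist force passes 120 N, or if a joint passes its speed limit or range.

## Robot

A 7-joint arm with a two-finger parallel gripper is mounted at the origin on the work surface. World frame = base frame: x ahead of the robot, y to its left, z up, the work surface at z = 0. Lengths are in m, angles in rad, forces in N, time in s.
With the tool pointing down it reaches from about 0.35 to 0.9 m from the base axis. Payload 8.1 kg.
Tool frame: the origin (TCP) lies midway between the tips of the shut fingers; the grasp point (between the pads) lies 19 mm behind it (arm.pinch_z is the distance from the TCP to the grasp point, in m); z points along the fingers, y is the direction in which the jaws open and shut (so a half turn about z gives the same grasp; the last joint's range is limited). The gripper opens to 92 mm and grips with 3 to 60 N. Pads are 19 mm wide; open, the fingers measure 130 mm over their backs; the gripper's body (75 mm by 190 mm) begins 47 mm behind the grasp point.
Start: joints at [-1.426, 0.434, 0.025, 1.573, -0.012, 1.134, -0.075], TCP at [0.153, 0.606, 0.227] pointing down, gripper open.
Joint ranges: [-2.62, 2.62], [-0.44, 2.09], [-1.27, 1.32], [0.08, 2.57], [-1.32, 4.46], [0.12, 2], [-2.74, 2.74]. Speed limits (rad/s): [2.22, 2.22, 3.01, 3.01, 3.14, 3.14, 3.14].

## Interface

Orientations are given as a rotation vector (axis times angle).
In Python, from cell import arm, eyes gives the robot as it stands.
- The arm moves only by the tool apply_moves, never from a script. Its argument "targets" is one flat list of numbers, 5 for each row, row after row: the closure, from 0 (fully open) to 1 (shut), then the shift along the tool's x, y, z each as a share of 40 cm, from -1 to 1, then the turn about the tool's z as a share of pi/2 rad, from -1 to 1. A call has 1 to 20 rows; each row shifts and turns the commanded pose from where the row before left it, along the tool's axes as they then stand; what a row does not reach is not made up. A row lasts 1/8 s, in which the tool goes at most 62.5 mm and 10.7 degrees, less where a joint would pass 70% of its speed; a pose out of reach is approached as far as the arm can. A call with a number of a shift or a turn outside -1 to 1 is refused whole. A call with a gripper value outside its range is refused whole. The fingers move at their own pace and stop on an object; "grip_force" is the grip in N (left out, the last holds). Time passes only in rows, so rows that do not move let the fingers close. It gives the time, the measured TCP pose, the force and the opening at its end, in the units of the state.
- arm.observe(): the state, without advancing time (a new reading comes with each control period).
- eyes.get_image(name): name is "scene" or "top" or "wrist"; returns the picture (420x560x3 uint8, red, green, blue); there is no depth.
- eyes.camera_params(name): a dict with "camera_matrix" (3x3 intrinsics, pixels), "distortion" ([k1, k2, p1, p2, k3] as OpenCV has them; the pictures are not rectified), "xyz" and "attitude" of the camera in the world; the wrist camera has in their place "hand_eye" (4x4, takes a point from camera to tool coordinates, whose origin is the TCP and whose axes are the flange's). Camera axes: x right, y down, z forward; pixel columns grow to the right and rows downward; lengths in m; the calibration is good to about 2 mm. A picture is of the moment at which its call begins: read the wrist's pose just before it. camera_params takes no time and is no camera call.
- arm.sign_off(): hands the job in, once; it reports no verdict.
The state is a dict: "clock": time; "joints": joint angles; "dq": joint speeds; "joint_efforts": joint torques, N m; "position": TCP position; "ee_rot": TCP orientation; "force": force on the tool from outside, world axes, zero at the start; "ft_torque": the same for the moment, N m; "width": opening from 0.0 (shut) to 1.0 (fully open).
Only numpy, scipy, OpenCV 4.12 (cv2) and the standard library are available. Lean on these libraries where they do the work, as an engineer would, in place of code of your own. Each camera call takes 0.05 s, during which the arm holds its last target.

## Working session

There is one attempt and no reset: what is moved stays moved. The work goes in short steps, Python scripts to look and compute and a tool call to move; the robot and the scene stay as the last step left them, time stands still between calls to the robot, and variables do not carry over. Pictures are saved under pics/ and viewed, and the job is handed in when it is done.

Besides the shell and the picture viewer there is one more tool, called after ">>>" as name(argument=value, ...) on one line, values as JSON. apply_moves: Moves the arm, as the interface text tells. Its arguments: {"type":"object","properties":{"targets":{"type":"array"},"grip_force":{"type":"number"}},"required":["targets"]}

```bash
ls; mkdir -p pics; python3 - <<'E'
from cell import arm, eyes
import cv2
print(arm.observe(), arm.pinch_z)
for n in ["scene","top"]:
    im=eyes.get_image(n); cv2.imwrite(f"pics/{n}0.png",im[:,:,::-1]); print(n,eyes.camera_params(n))
print(eyes.camera_params("wrist"))
E
```

```text
pics
{'clock': 0.0, 'joints': array([-1.42561822,  0.43522396,  0.0249724 ,  1.57407548, -0.01158766,
        1.13401501, -0.07511048]), 'dq': array([-0.00031399, -0.00148533, -0.0011199 , -0.00195232,  0.00078826,
       -0.00187702,  0.0009354 ]), 'joint_efforts': array([ 1.83038424e-03, -6.67862821e+01,  9.86196287e-01, -3.14447844e+01,
       -6.02817675e-02,  4.32719069e-02,  1.50455844e-04]), 'position': array([0.15321613, 0.60540592, 0.22595273]), 'ee_rot': array([-3.88324693e-01, -3.11745786e+00,  2.47628650e-03]), 'force': array([0.50358105, 0.1792034 , 0.73912531]), 'ft_torque': array([ 0.02273936, -0.00155341,  0.02658778]), 'width': 0.9970567011330564} 0.0188
scene {'camera_matrix': array([[404.46925049,   0.        , 278.94196927],
       [  0.        , 404.46925049, 213.0399576 ],
       [  0.        ,   0.        ,   1.        ]]), 'distortion': array([0.00830794, 0.        , 0.        , 0.        , 0.        ]), 'xyz': array([0.999084  , 0.18214648, 0.8655625 ]), 'attitude': array([-1.47485796, -2.2170589 ,  0.79563465])}
top {'camera_matrix': array([[517.43132384,   
[... 248 characters left out ...]
.08527054,  1.22506634]), 'attitude': array([-2.12604384,  2.13171357, -0.12150985])}
{'camera_matrix': array([[367.39336777,   0.        , 279.0169237 ],
       [  0.        , 367.39336777, 205.26773754],
       [  0.        ,   0.        ,   1.        ]]), 'distortion': array([-0.05844428,  0.        ,  0.        ,  0.        ,  0.        ]), 'hand_eye': array([[-3.96254335e-04, -9.61033256e-01, -2.76432495e-01,
         7.46164562e-02],
       [ 9.99999660e-01, -1.81087267e-04, -8.03897223e-04,
         6.99213568e-04],
       [ 7.22513561e-04, -2.76432720e-01,  9.61033001e-01,
        -1.58190638e-01],
       [ 0.00000000e+00,  0.00000000e+00,  0.00000000e+00,
         1.00000000e+00]])}
```

View pics/scene0.png

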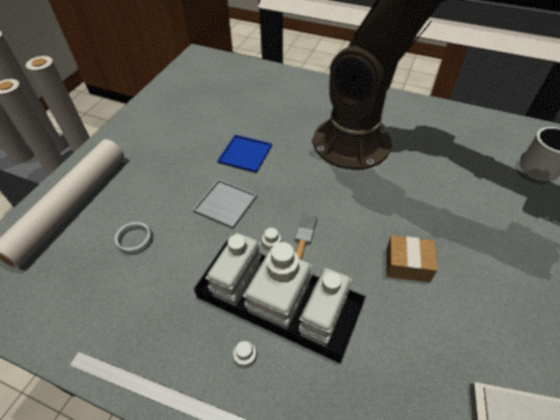

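View pics/top0.png

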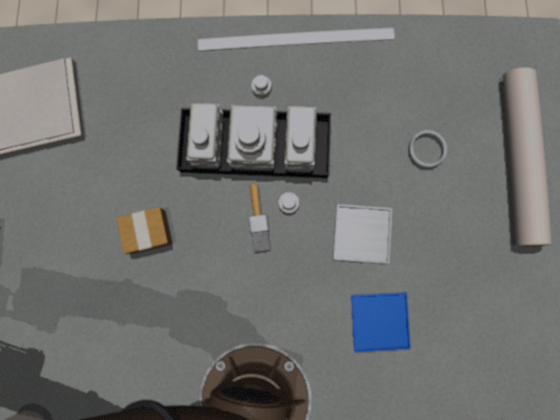

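```bash
cat > h.py <<'E'
import numpy as np, cv2
from scipy.spatial.transform import Rotation as R
from cell import arm, eyes
def cam(n):
    p=eyes.camera_params(n)
    if n=="wrist":
        s=arm.observe(); T=np.eye(4); T[:3,:3]=R.from_rotvec(s["ee_rot"]).as_matrix(); T[:3,3]=s["position"]
        T=T@p["hand_eye"]
    else:
        T=np.eye(4); T[:3,:3]=R.from_rotvec(p["attitude"]).as_matrix(); T[:3,3]=p["xyz"]
    return p["camera_matrix"],p["distortion"],T
def pix2w(c,uv,z):
    K,D,T=c
    q=cv2.undistortPoints(np.array(uv,float).reshape(-1,1,2),K,D)[:,0]
    d=np.c_[q,np.ones(len(q))]@T[:3,:3].T
    return T[:3,3]+d*((z-T[2,3])/d[:,2])[:,None]
def w2pix(c,P):
    K,D,T=c; Ti=np.linalg.inv(T)
    return cv2.projectPoints(np.array(P,float).reshape(-1,1,3),cv2.Rodrigues(Ti[:3,:3])[0],Ti[:3,3],K,D)[0][:,0]
def crop(im,u,v,r,name,s=5):
    c=im[max(0,v-r):v+r,max(0,u-r):u+r,::-1]; cv2.imwrite(name,cv2.resize(c,None,fx=s,fy=s,interpolation=cv2.INTER_CUBIC))
E
python3 - <<'E'
from h import *
t=cam("top"); s=cam("scene")
for n,uv,z in [("capgrip",(248,130),.184),("slim",(200,136),.15),("slim2",(301,140),.15),("loose1",(261,84),.06),("loose2",(289,201),.06),("metal",(363,235),.01),("blue",(380,322),.01),("base",(255,395),0),("rackTL",(181,109),.045),("rackBR",(328,177),.045),("rackTR",(331,113),.045),("rackBL",(179,170),.045)]:
    print(n,pix2w(t,[uv],z).round(3))
print("scene cap",pix2w(s,[(284,246)],.184), "metal",pix2w(s,[(225,203)],.01))
im=cv2.imread("pics/top0.png")[:,:,::-1]; crop(im,255,140,80,"pics/c1.png",5)
im=cv2.imread("pics/scene0.png")[:,:,::-1]; crop(im,280,270,70,"pics/c2.png",5)
im=cv2.imread("pics/top0.png")[:,:,::-1]; crop(im,363,234,40,"pics/c3.png",8)
E
```

```text
capgrip [[0.586 0.006 0.184]]
slim [[0.584 0.113 0.15 ]]
slim2 [[ 0.573 -0.105  0.15 ]]
loose1 [[ 0.736 -0.013  0.06 ]]
loose2 [[ 0.454 -0.078  0.06 ]]
metal [[ 0.38  -0.251  0.01 ]]
blue [[ 0.178 -0.287  0.01 ]]
base [[0.01  0.002 0.   ]]
rackTL [[0.682 0.18  0.045]]
rackBR [[ 0.512 -0.169  0.045]]
rackTR [[ 0.667 -0.179  0.045]]
rackBL [[0.532 0.18  0.045]]
scene cap [[0.56833235 0.00260149 0.184     ]] metal [[ 0.38764425 -0.25041565  0.01      ]]
```

View pics/c1.png

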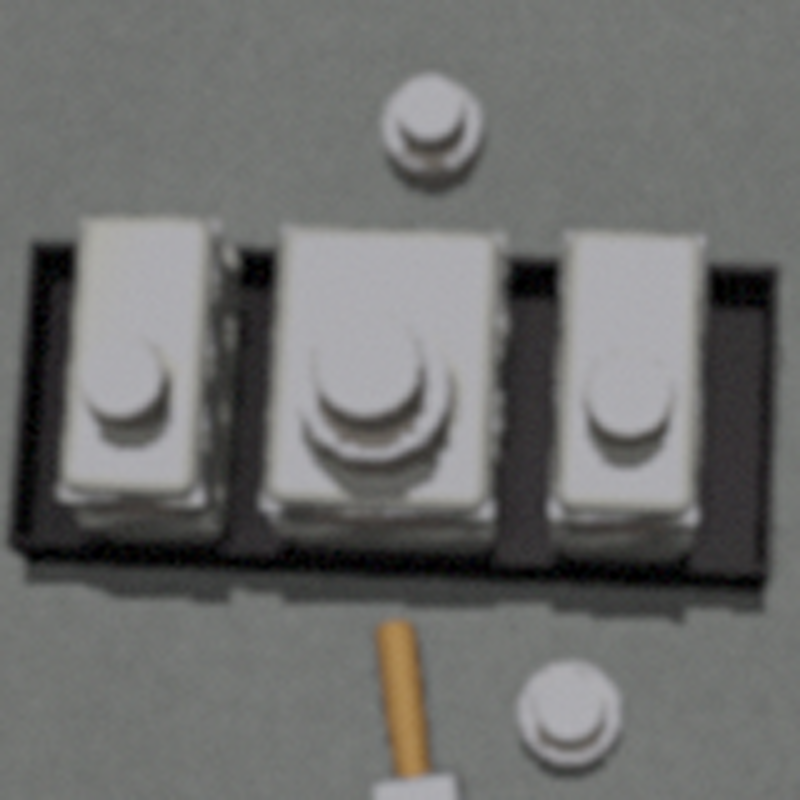

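View pics/c2.png

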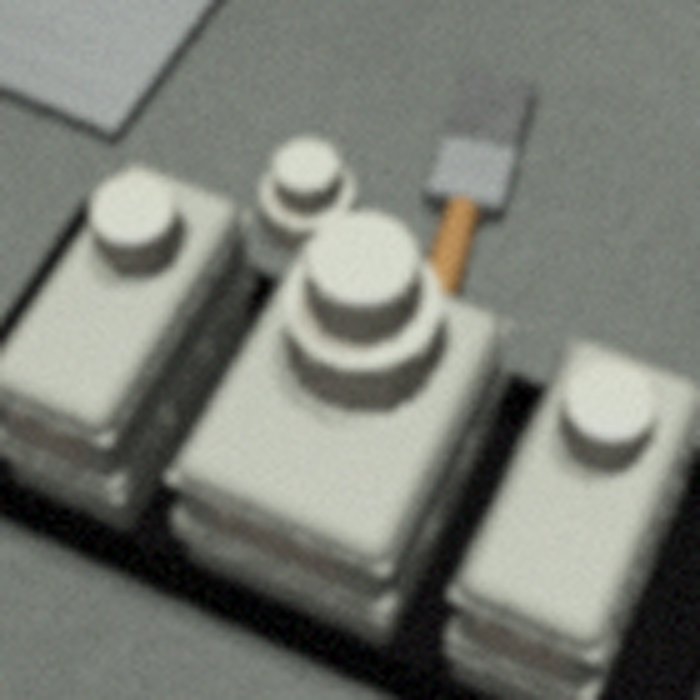

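View pics/c3.png

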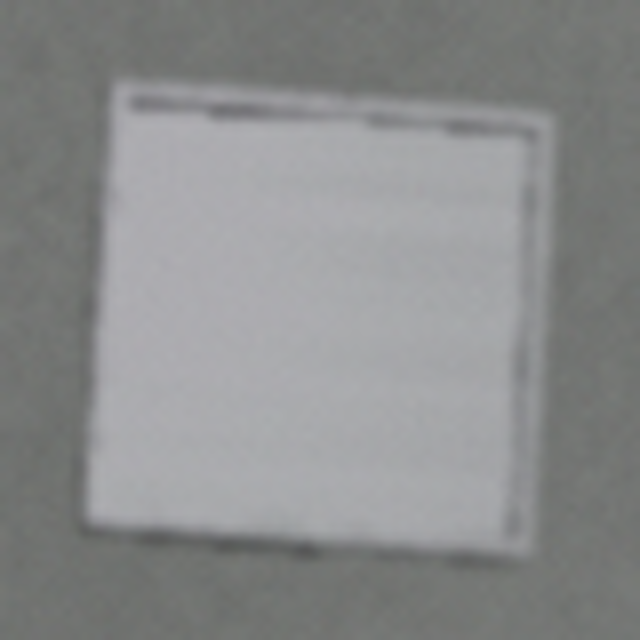

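The pictures show the wide bottle in the middle of the rack. Look-alikes for the cap, as top-view pixels:
- wide-bottle cap at (249,133)
- slim caps at (200,136) and (301,140)
- loose caps at (261,85) and (289,202)

The largest one, on the wide bottle, is the cap I want; the crop confirms its 2-step shape. The metal tray is at (363,234). The blue tray at (380,322) is a decoy.

```bash
python3 - <<'E'
from h import *
t=cam("top"); s=cam("scene")
a=pix2w(t,[(175+370/5-.4,60+366/5-.4)],.1842)[0]; b=pix2w(s,[(210+364/5-.4,200+261/5-.4)],.1842)[0]
print("cap",a,b)
c=np.array([(115,80),(555,110),(530,555),(85,525)])/8+[323,194]-.44
P=pix2w(t,c,.012); print(P.round(4),P.mean(0), np.linalg.norm(np.roll(P,1,0)-P,axis=1))
print("scene tray",pix2w(s,[(225,203)],.008))
# overlay: cap circles
th=np.linspace(0,2*np.pi,60)
def ov(c,im,xy,name,u,v):
    for r,z in((.023,.1842),(.033,.1512),(.033,.118)):
        p=w2pix(c,np.c_[xy[0]+r*np.cos(th),xy[1]+r*np.sin(th),0*th+z])
        cv2.polylines(im,[((p+.5)*1).astype(np.int32)],1,(255,0,0))
for z in (.1842,):
    m=(a+b)/2
    for n,c,u,v in(("top",t,249,136),("scene",s,284,255)):
        im=cv2.imread(f"pics/{n}0.png"); im=cv2.resize(im[v-35:v+35,u-35:u+35],None,fx=8,fy=8,interpolation=cv2.INTER_CUBIC)
        for r,zz in((.023,.1842),(.033,.1512),(.033,.118)):
            p=w2pix(c,np.c_[m[0]+r*np.cos(th),m[1]+r*np.sin(th),0*th+zz])
            q=(p-[u-35,v-35]+.5)*8
            cv2.polylines(im,[q.astype(np.int32)],True,(0,0,255),1)
        cv2.imwrite(f"pics/ov_{n}.png",im)
a=cv2.imread("pics/ov_top.png");b=cv2.imread("pics/ov_scene.png")
cv2.imwrite("pics/ov.png",cv2.resize(np.hstack([a,b]),(800,400)))
E
```

```text
cap [0.57989045 0.00463917 0.1842    ] [0.58271793 0.00507715 0.1842    ]
[[ 0.4547 -0.1912  0.012 ]
 [ 0.4451 -0.3213  0.012 ]
 [ 0.3142 -0.3101  0.012 ]
 [ 0.3238 -0.1803  0.012 ]] [ 0.38445405 -0.25070461  0.012     ] [0.13141742 0.13046301 0.13131766 0.13008398]
scene tray [[ 0.38621492 -0.25142683  0.008     ]]
```

View pics/ov.png

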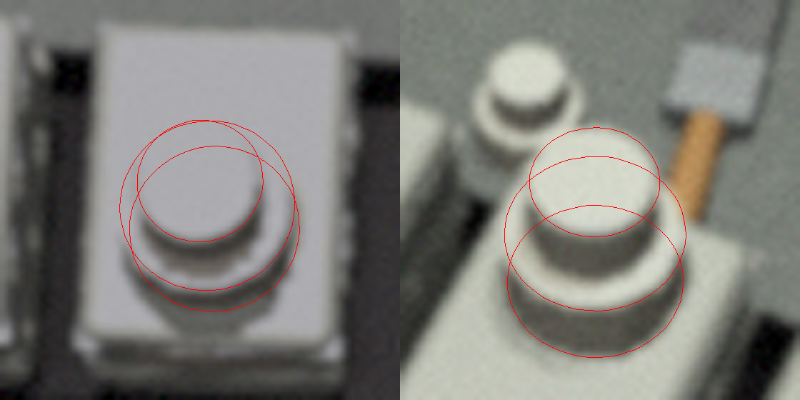

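```bash
cat >> h.py <<'E'
def rel(p):
    s=arm.observe(); M=R.from_rotvec(s["ee_rot"]).as_matrix()
    d=M.T@(np.array(p)-s["position"]); print("tool x,y axes",M[:,0].round(3),M[:,1].round(3),M[:,2].round(3)); print("pos",s["position"].round(4),"share",(d/.4).round(4),"J",s["joints"].round(3),"F",s["force"].round(1),"w",round(s["width"],3),"t",s["clock"])
E
python3 - <<'E'
from h import *
rel([.52,.005,.25]); rel([.581,.005,.25])
E
```

```text
tool x,y axes [-0.969  0.245 -0.   ] [ 0.245  0.969 -0.001] [-0.    -0.001 -1.   ]
pos [0.1532 0.6055 0.226 ] share [-1.2573 -1.2304 -0.058 ] J [-1.426  0.435  0.025  1.574 -0.012  1.134 -0.075] F [0.2 0.2 0.2] w 1.002 t 0.1
tool x,y axes [-0.969  0.245 -0.   ] [ 0.245  0.969 -0.001] [-0.    -0.001 -1.   ]
pos [0.1532 0.6055 0.226 ] share [-1.4051 -1.193  -0.0581] J [-1.426  0.435  0.025  1.574 -0.012  1.134 -0.075] F [0.2 0.2 0.2] w 1.002 t 0.1
```

>>> apply_moves(targets=[0, -0.078, -0.077, -0.0036, 0, 0, -0.078, -0.077, -0.0036, 0, 0, -0.078, -0.077, -0.0036, 0, 0, -0.078, -0.077, -0.0036, 0, 0, -0.078, -0.077, -0.0036, 0, 0, -0.078, -0.077, -0.0036, 0, 0, -0.078, -0.077, -0.0036, 0, 0, -0.078, -0.077, -0.0036, 0, 0, -0.078, -0.077, -0.0036, 0, 0, -0.078, -0.077, -0.0036, 0, 0, -0.078, -0.077, -0.0036, 0, 0, -0.078, -0.077, -0.0036, 0, 0, -0.078, -0.077, -0.0036, 0, 0, -0.078, -0.077, -0.0036, 0, 0, -0.078, -0.077, -0.0036, 0, 0, -0.078, -0.077, -0.0036, 0, 0, 0, 0, 0, 0, 0, 0, 0, 0, 0], grip_force=35)

```text
clock: 2.35
position: [0.5159, 0.0061, 0.2494]
ee_rot: [-0.388, -3.116, -0.0]
force: [0.7, 0.1, -0.1]
width: 1.002
```

```bash
python3 - <<'E'
from h import *
rel([.581,.005,.25])
c=cam("wrist"); im=eyes.get_image("wrist"); cv2.imwrite("pics/w1.png",im[:,:,::-1])
print(w2pix(c,[[.581,.005,.1842]]))
E
```

```text
tool x,y axes [-0.969  0.246  0.001] [0.246 0.969 0.   ] [-0.001  0.    -1.   ]
pos [0.5159 0.0061 0.2494] share [-0.1584  0.0372 -0.0017] J [-0.466  0.241  0.436  1.829 -0.114  1.097  1.334] F [ 0.7  0.1 -0.1] w 1.002 t 2.35
[[299.85035093 307.88266625]]
```

View pics/w1.png

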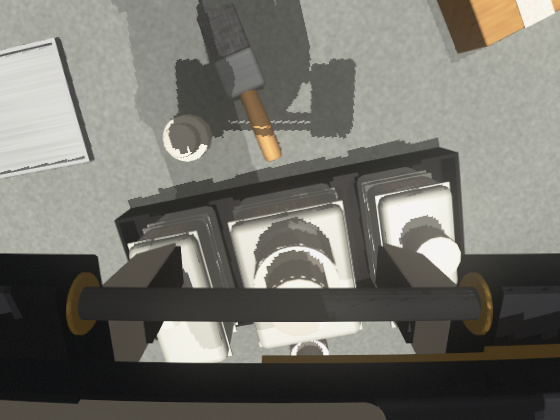

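```bash
python3 - <<'E'
from h import *
c=cam("wrist"); im=cv2.imread("pics/w1.png"); th=np.linspace(0,2*np.pi,60)
u,v=300,270
im=cv2.resize(im[v-70:v+70,u-70:u+70],None,fx=5,fy=5,interpolation=cv2.INTER_CUBIC)
for r,zz in((.023,.1842),(.033,.1512),(.033,.118)):
    q=(w2pix(c,np.c_[.581+r*np.cos(th),.005+r*np.sin(th),0*th+zz])-[u-70,v-70]+.5)*5
    cv2.polylines(im,[q.astype(np.int32)],True,(0,0,255),1)
cv2.imwrite("pics/ovw.png",im[:600])
E
```

```text
(no output)
```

View pics/ovw.png

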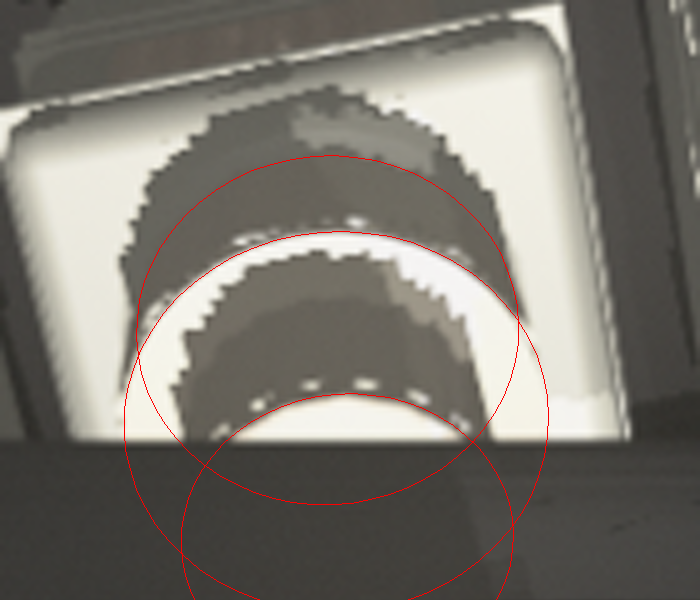

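>>> apply_moves(targets=[0, -0.079, 0.0186, 0, 0, 0, -0.0794, 0.0186, 0, 0, 0, 0, 0, 0, 0.11, 0, 0, 0, 0, 0.11, 0, 0, 0, 0, 0.11, 0, 0, 0, 0, 0.11, 0, 0, 0, 0, 0.11, 0, 0, 0, 0, 0.11, 0, 0, 0, 0, 0.11, 0, 0, 0, 0, 0.11, 0, 0, 0, 0, 0.11, 0, 0, 0, 0, 0.11, 0, 0, 0, 0, 0.11, 0, 0, 0, 0, 0.11, 0, 0, 0, 0, 0.11, 0, 0, 0, 0, 0.11, 0, 0, 0, 0, 0.11, 0, 0, 0, 0, 0.11, 0, 0, 0, 0, 0.11, 0, 0, 0, 0, 0.11])

```text
clock: 4.9
position: [0.581, 0.0065, 0.2494]
ee_rot: [-3.121, 0.345, 0.001]
force: [0.6, 1.3, -0.4]
width: 0.996
```

```bash
python3 - <<'E'
from h import *
rel([.581,.005,.156])
E
```

```text
tool x,y axes [ 0.976 -0.218 -0.001] [-0.218 -0.976 -0.001] [-0.001  0.001 -1.   ]
pos [0.581  0.0065 0.2494] share [0.0011 0.0038 0.2335] J [-0.872  0.581  1.231  1.709 -0.574  1.271 -1.303] F [ 0.6  1.3 -0.4] w 0.996 t 4.9
```

>>> apply_moves(targets=[0, 0.0011, 0.0038, 0, 0, 0, 0, 0, 0.06, 0, 0, 0, 0, 0.06, 0, 0, 0, 0, 0.05, 0, 0, 0, 0, 0.04, 0, 0, 0, 0, 0.0225, 0, 0, 0, 0, 0, 0])

```text
clock: 5.78
position: [0.5814, 0.003, 0.1564]
ee_rot: [3.123, -0.339, -0.001]
force: [-0.8, 0.7, 1.0]
width: 1.001
```

```bash
python3 - <<'E'
from h import *
rel([.581,.005,.156])
E
```

```text
tool x,y axes [ 0.977 -0.214 -0.001] [-0.214 -0.977  0.   ] [-0.001 -0.    -1.   ]
pos [0.5814 0.003  0.1564] share [-0.002  -0.0047  0.0011] J [-0.808  0.667  1.134  1.825 -0.678  1.104 -1.213] F [-0.8  0.7  1. ] w 1.001 t 5.775
```

>>> apply_moves(targets=[0, -0.001, -0.004, 0, 0, 0, 0, 0, 0, 0, 0.3, 0, 0, 0, 0, 0.5, 0, 0, 0, 0, 0.6, 0, 0, 0, 0, 1, 0, 0, 0, 0, 1, 0, 0, 0, 0], grip_force=35)

```text
clock: 6.65
position: [0.5815, 0.0045, 0.1568]
ee_rot: [3.123, -0.339, 0.0]
force: [-0.7, -1.5, 0.1]
width: 0.504
```

```bash
python3 - <<'E'
from h import *
rel([.581,.005,.156])
E
```

```text
tool x,y axes [ 0.977 -0.215  0.   ] [-0.215 -0.977  0.   ] [ 0. -0. -1.]
pos [0.5815 0.0045 0.1568] share [-0.0014 -0.0009  0.0019] J [-0.812  0.666  1.135  1.825 -0.678  1.104 -1.215] F [-0.7 -1.5  0.1] w 0.504 t 6.65
```

>>> apply_moves(targets=[1, 0, 0, -0.00096, -0.11, 1, 0, 0, -0.00096, -0.11, 1, 0, 0, -0.00096, -0.11, 1, 0, 0, -0.00096, -0.11, 1, 0, 0, -0.00096, -0.11, 1, 0, 0, -0.00096, -0.11])

```text
clock: 7.4
position: [0.5813, 0.0046, 0.159]
ee_rot: [-2.877, -1.261, 0.0]
force: [-0.7, -0.2, -1.9]
width: 0.492
```

```bash
python3 - <<'E'
from h import *
rel([.581,.005,.156]); print(arm.observe()["ft_torque"])
E
```

```text
tool x,y axes [ 0.678  0.735 -0.   ] [ 0.735 -0.678 -0.   ] [-0. -0. -1.]
pos [0.5813 0.0046 0.159 ] share [ 0.0001 -0.0012  0.0074] J [-0.674  0.536  0.849  1.813 -0.471  1.008 -0.38 ] F [-0.7 -0.2 -1.9] w 0.492 t 7.4
[-0.06313793  0.14125248  0.06243135]
```

>>> apply_moves(targets=[1, 0, 0, -0.00096, -0.11, 1, 0, 0, -0.00096, -0.11, 1, 0, 0, -0.00096, -0.11, 1, 0, 0, -0.00096, -0.11, 1, 0, 0, -0.00096, -0.11, 1, 0, 0, -0.00096, -0.11, 1, 0, 0, -0.00096, -0.11, 1, 0, 0, -0.00096, -0.11, 1, 0, 0, -0.00096, -0.11, 1, 0, 0, -0.00096, -0.11, 1, 0, 0, -0.00096, -0.11, 1, 0, 0, -0.00096, -0.11, 1, 0, 0, -0.00096, -0.11, 1, 0, 0, -0.00096, -0.11, 1, 0, 0, -0.00096, -0.11, 1, 0, 0, 0, 0])

```text
clock: 9.4
position: [0.5813, 0.0043, 0.1647]
ee_rot: [0.421, -3.113, -0.0]
force: [0.7, -0.8, -1.7]
width: 0.495
```

```bash
python3 - <<'E'
from h import *
rel([.581,.005,.156]); print(arm.observe()["ft_torque"])
E
```

```text
tool x,y axes [-0.964 -0.266  0.   ] [-0.266  0.964  0.   ] [-0.  0. -1.]
pos [0.5813 0.0043 0.1647] share [0.0003 0.0019 0.0217] J [-0.222  0.423  0.17   1.77  -0.085  0.956  1.822] F [ 0.7 -0.8 -1.7] w 0.495 t 9.4
[ 0.0390098  -0.03042471 -0.02316563]
```

>>> apply_moves(targets=[1, 0, 0, -0.00096, -0.11, 1, 0, 0, -0.00096, -0.11, 1, 0, 0, -0.00096, -0.11, 1, 0, 0, -0.00096, -0.11, 1, 0, 0, 0, 0, 0.2, 0, 0, 0, 0, 0.2, 0, 0, 0, 0, 0.2, 0, 0, 0, 0])

```text
clock: 10.4
position: [0.5815, 0.0047, 0.1664]
ee_rot: [-1.451, 2.786, -0.0]
force: [0.1, -0.1, -0.7]
width: 0.766
```

```bash
python3 - <<'E'
from h import *
rel([.581,.005,.156]); print(arm.observe()["ft_torque"])
E
```

```text
tool x,y axes [-0.573 -0.819 -0.   ] [-0.819  0.573 -0.   ] [ 0. -0. -1.]
pos [0.5815 0.0047 0.1664] share [0.0002 0.0015 0.026 ] J [-0.105  0.421  0.006  1.758 -0.003  0.963  2.434] F [ 0.1 -0.1 -0.7] w 0.766 t 10.4
[0.08368909 0.07011677 0.01623478]
```

>>> apply_moves(targets=[0.2, 0, 0, 0, 0.11, 0.2, 0, 0, 0, 0.11, 0.2, 0, 0, 0, 0.11, 0.2, 0, 0, 0, 0.11, 0.2, 0, 0, 0, 0.11, 0.2, 0, 0, 0, 0.11, 0.2, 0, 0, 0, 0.11, 0.2, 0, 0, 0, 0.11, 0.2, 0, 0, 0, 0.11, 0.2, 0, 0, 0, 0.11, 0.2, 0, 0, 0, 0.11, 0.2, 0, 0, 0, 0.11, 0.2, 0, 0, 0, 0.11, 0.2, 0, 0, 0, 0.11, 0.2, 0, 0, 0, 0.11, 0.2, 0, 0, 0, 0.11, 0.2, 0, 0, 0, 0.11, 0.2, 0, 0, 0, 0.11, 0.2, 0, 0, 0, 0.11, 0.2, 0, 0, 0, 0.11])

```text
clock: 12.9
position: [0.5816, 0.005, 0.1665]
ee_rot: [-2.981, -0.99, -0.001]
force: [-1.1, 0.9, 0.1]
width: 0.799
```

```bash
python3 - <<'E'
from h import *
rel([.5815,.0045,.1664]); print(arm.observe()["ft_torque"])
E
```

```text
tool x,y axes [0.801 0.598 0.   ] [ 0.598 -0.801 -0.   ] [ 0.  0. -1.]
pos [0.5816 0.005  0.1665] share [-0.0008  0.0008  0.0002] J [-0.697  0.539  0.888  1.806 -0.484  1.029 -0.551] F [-1.1  0.9  0.1] w 0.799 t 12.9
[-0.1352862   0.14832239 -0.0315582 ]
```

>>> apply_moves(targets=[0.2, 0, 0, 0, 0.11, 0.2, 0, 0, 0, 0.11, 0.2, 0, 0, 0, 0.11, 0.2, 0, 0, 0, 0.11, 0.2, 0, 0, 0, 0, 1, 0, 0, 0, 0, 1, 0, 0, 0, 0, 1, 0, 0, 0, 0, 1, 0, 0, 0, 0], grip_force=35)

```text
clock: 14.02
position: [0.5815, 0.0046, 0.1665]
ee_rot: [-3.141, 0.068, -0.0]
force: [-0.7, -0.3, -0.5]
width: 0.5
```

```bash
python3 - <<'E'
from h import *
rel([.5815,.0045,.1664]); print(arm.observe()["ft_torque"])
E
```

```text
tool x,y axes [ 0.999 -0.043  0.   ] [-0.043 -0.999 -0.   ] [ 0.  0. -1.]
pos [0.5815 0.0046 0.1665] share [-0.0001  0.0002  0.0002] J [-0.791  0.62   1.078  1.813 -0.615  1.091 -1.102] F [-0.7 -0.3 -0.5] w 0.5 t 14.025
[-0.008903    0.16007055  0.00965181]
```

Second stroke: 20 rows here (198°), then more.

>>> apply_moves(targets=[1, 0, 0, -0.00096, -0.11, 1, 0, 0, -0.00096, -0.11, 1, 0, 0, -0.00096, -0.11, 1, 0, 0, -0.00096, -0.11, 1, 0, 0, -0.00096, -0.11, 1, 0, 0, -0.00096, -0.11, 1, 0, 0, -0.00096, -0.11, 1, 0, 0, -0.00096, -0.11, 1, 0, 0, -0.00096, -0.11, 1, 0, 0, -0.00096, -0.11, 1, 0, 0, -0.00096, -0.11, 1, 0, 0, -0.00096, -0.11, 1, 0, 0, -0.00096, -0.11, 1, 0, 0, -0.00096, -0.11, 1, 0, 0, -0.00096, -0.11, 1, 0, 0, -0.00096, -0.11, 1, 0, 0, -0.00096, -0.11, 1, 0, 0, -0.00096, -0.11, 1, 0, 0, -0.00096, -0.11, 1, 0, 0, -0.00096, -0.11])

```text
clock: 16.52
position: [0.5815, 0.0037, 0.1742]
ee_rot: [-0.431, 3.112, -0.001]
force: [-0.5, -1.4, 0.9]
width: 0.495
```

```bash
python3 - <<'E'
from h import *
rel([.5815,.0045,.1664]); print(arm.observe()["ft_torque"])
E
```

```text
tool x,y axes [-0.962 -0.272  0.   ] [-0.272  0.962 -0.001] [ 0.    -0.001 -1.   ]
pos [0.5815 0.0037 0.1742] share [-0.0006  0.0018  0.0195] J [-0.219  0.412  0.166  1.759 -0.079  0.976  1.824] F [-0.5 -1.4  0.9] w 0.495 t 16.525
[-0.36987016  0.06201652  0.00645184]
```

>>> apply_moves(targets=[1, 0, 0, -0.00096, -0.11, 1, 0, 0, -0.00096, -0.11, 1, 0, 0, -0.00096, -0.11, 1, 0, 0, -0.00096, -0.11, 1, 0, 0, 0, 0])

```text
clock: 17.15
position: [0.5816, 0.0041, 0.1757]
ee_rot: [-1.451, 2.786, -0.0]
force: [-0.4, -0.2, 0.1]
width: 0.494
```

```bash
python3 - <<'E'
from h import *
rel([.5815,.0045,.1664]); print(arm.observe()["ft_torque"])
E
```

```text
tool x,y axes [-0.573 -0.819 -0.   ] [-0.819  0.573 -0.   ] [ 0.  0. -1.]
pos [0.5816 0.0041 0.1757] share [-0.0006  0.0007  0.0233] J [-1.020e-01  4.110e-01  5.000e-03  1.747e+00 -2.000e-03  9.830e-01
  2.434e+00] F [-0.4 -0.2  0.1] w 0.494 t 17.15
[-0.09176511  0.07182965  0.00474461]
```

>>> apply_moves(targets=[0.2, 0, 0, 0, 0, 0.2, 0, 0, 0, 0, 0.2, 0, 0, 0, 0, 0.2, 0, 0, 0, 0.11, 0.2, 0, 0, 0, 0.11, 0.2, 0, 0, 0, 0.11, 0.2, 0, 0, 0, 0.11, 0.2, 0, 0, 0, 0.11, 0.2, 0, 0, 0, 0.11, 0.2, 0, 0, 0, 0.11, 0.2, 0, 0, 0, 0.11, 0.2, 0, 0, 0, 0.11, 0.2, 0, 0, 0, 0.11, 0.2, 0, 0, 0, 0.11, 0.2, 0, 0, 0, 0.11, 0.2, 0, 0, 0, 0.11, 0.2, 0, 0, 0, 0.11, 0.2, 0, 0, 0, 0])

```text
clock: 19.4
position: [0.5815, 0.005, 0.1755]
ee_rot: [2.091, 2.345, -0.0]
force: [-0.1, 0.3, 0.8]
width: 0.798
```

```bash
python3 - <<'E'
from h import *
rel([.5815,.0045,.1757]); print(arm.observe()["ft_torque"])
E
```

```text
tool x,y axes [-0.114  0.993 -0.   ] [ 0.993  0.114 -0.   ] [-0. -0. -1.]
pos [0.5815 0.005  0.1755] share [-0.0013 -0.0001 -0.0005] J [-0.519  0.451  0.592  1.782 -0.293  0.997  0.303] F [-0.1  0.3  0.8] w 0.798 t 19.4
[-0.07486655  0.03498023 -0.02714066]
```

Grip, then 10 rows (99°) to a total of ≈584° (1.62 turns).

>>> apply_moves(targets=[1, 0, 0, 0, 0, 1, 0, 0, 0, 0, 1, 0, 0, 0, 0, 1, 0, 0, 0, 0, 1, 0, 0, -0.00096, -0.11, 1, 0, 0, -0.00096, -0.11, 1, 0, 0, -0.00096, -0.11, 1, 0, 0, -0.00096, -0.11, 1, 0, 0, -0.00096, -0.11, 1, 0, 0, -0.00096, -0.11, 1, 0, 0, -0.00096, -0.11, 1, 0, 0, -0.00096, -0.11, 1, 0, 0, -0.00096, -0.11, 1, 0, 0, -0.00096, -0.11, 1, 0, 0, 0, 0], grip_force=35)

```text
clock: 21.28
position: [0.5815, 0.0043, 0.1795]
ee_rot: [-0.422, 3.113, 0.0]
force: [0.7, -0.5, -0.2]
width: 0.49
```

```bash
python3 - <<'E'
from h import *
rel([.5815,.0045,.1757]); print(arm.observe()["ft_torque"])
E
```

```text
tool x,y axes [-0.964 -0.266 -0.   ] [-0.266  0.964  0.   ] [ 0.  0. -1.]
pos [0.5815 0.0043 0.1795] share [-0.      0.0005  0.0095] J [-0.217  0.407  0.162  1.753 -0.077  0.988  1.814] F [ 0.7 -0.5 -0.2] w 0.49 t 21.275
[-0.03113303  0.05570974  0.07276893]
```

>>> apply_moves(targets=[1, 0, 0, -0.004, 0, 1, 0, 0, -0.004, 0, 1, 0, 0, 0, 0])

```text
clock: 21.65
position: [0.5815, 0.0048, 0.1827]
ee_rot: [-0.422, 3.113, -0.0]
force: [-0.2, 1.0, -0.9]
width: 0.493
```

>>> apply_moves(targets=[1, 0, 0, -0.02, 0, 1, 0, 0, -0.03, 0, 1, 0, 0, -0.04, 0, 1, 0, 0, -0.06, 0, 1, 0, 0, 0, 0])

```text
clock: 22.28
position: [0.5829, 0.0046, 0.2454]
ee_rot: [-0.423, 3.108, -0.0]
force: [-0.3, -0.4, -1.4]
width: 0.492
```

```bash
python3 - <<'E'
from h import *
rel([.3848,-.251,.24])
for n in ["scene","top"]:
    im=eyes.get_image(n); cv2.imwrite(f"pics/{n}1.png",im[:,:,::-1])
E
```

```text
tool x,y axes [-0.964 -0.267 -0.005] [-0.267  0.964 -0.001] [ 0.005  0.001 -1.   ]
pos [0.5829 0.0046 0.2454] share [ 0.648  -0.4836  0.0107] J [-0.227  0.347  0.173  1.667 -0.065  1.128  1.805] F [-0.3 -0.4 -1.4] w 0.492 t 22.275
```

View pics/scene1.png

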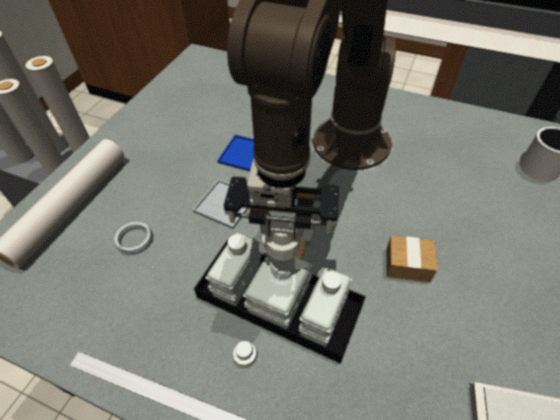

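>>> apply_moves(targets=[1, 0.0405, -0.0302, 0, 0, 1, 0.0405, -0.0302, 0, 0, 1, 0.0405, -0.0302, 0, 0, 1, 0.0405, -0.0302, 0, 0, 1, 0.0405, -0.0302, 0, 0, 1, 0.0405, -0.0302, 0, 0, 1, 0.0405, -0.0302, 0, 0, 1, 0.0405, -0.0302, 0, 0, 1, 0.0405, -0.0302, 0, 0, 1, 0.0405, -0.0302, 0, 0, 1, 0.0405, -0.0302, 0, 0, 1, 0.0405, -0.0302, 0, 0, 1, 0.0405, -0.0302, 0, 0, 1, 0.0405, -0.0302, 0, 0, 1, 0.0405, -0.0302, 0, 0, 1, 0.0405, -0.0302, 0, 0, 1, 0, 0, 0, 0, 1, 0, 0, 0, 0])

```text
clock: 24.62
position: [0.3836, -0.2505, 0.2426]
ee_rot: [-0.424, 3.113, 0.0]
force: [0.8, 0.4, -0.5]
width: 0.492
```

```bash
python3 - <<'E'
from h import *
rel([.3848,-.251,.06])
E
```

```text
tool x,y axes [-0.964 -0.267 -0.   ] [-0.267  0.964  0.   ] [ 0.  0. -1.]
pos [ 0.3836 -0.2505  0.2426] share [-0.0024 -0.0021  0.4566] J [ 0.172  0.14   0.332  1.958 -0.053  1.052  2.368] F [ 0.8  0.4 -0.5] w 0.492 t 24.625
```

>>> apply_moves(targets=[1, -0.0024, -0.0021, 0.05, 0, 1, 0, 0, 0.06, 0, 1, 0, 0, 0.06, 0, 1, 0, 0, 0.06, 0, 1, 0, 0, 0.06, 0, 1, 0, 0, 0.06, 0, 1, 0, 0, 0.06, 0, 1, 0, 0, 0.04, 0, 1, 0, 0, 0.022, 0, 1, 0, 0, 0.01, 0, 1, 0, 0, 0, 0, 1, 0, 0, 0, 0])

```text
clock: 26.12
position: [0.3849, -0.2516, 0.0503]
ee_rot: [-0.423, 3.112, -0.001]
force: [0.2, -0.4, -0.6]
width: 0.494
```

```bash
python3 - <<'E'
from h import *
rel([.3848,-.251,.043])
for n in ["scene","wrist"]:
    im=eyes.get_image(n); cv2.imwrite(f"pics/{n}2.png",im[:,:,::-1])
E
```

```text
tool x,y axes [-0.964 -0.267 -0.001] [-0.267  0.964 -0.001] [ 0.001 -0.    -1.   ]
pos [ 0.3849 -0.2516  0.0503] share [-0.      0.0014  0.0183] J [ 0.26   0.425  0.262  2.173 -0.201  0.565  2.512] F [ 0.2 -0.4 -0.6] w 0.494 t 26.125
```

View pics/wrist2.png

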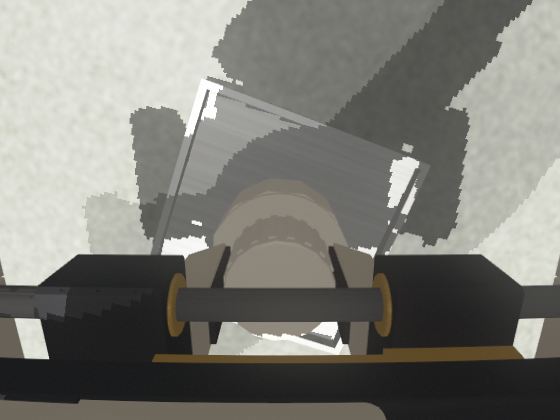

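The cap is upright in the jaws at about (280,240), inside the tray walls. I'll lower it the last few mm.

>>> apply_moves(targets=[1, 0, 0, 0.006, 0, 1, 0, 0, 0.005, 0, 1, 0, 0, 0.003, 0, 1, 0, 0, 0, 0])

```text
clock: 26.72
position: [0.3844, -0.2514, 0.0441]
ee_rot: [0.423, -3.113, -0.0]
force: [0.8, -0.1, -1.8]
width: 0.496
```

>>> apply_moves(targets=[1, 0, 0, 0.002, 0, 1, 0, 0, 0, 0])

```text
clock: 26.98
position: [0.3846, -0.2514, 0.0436]
ee_rot: [-0.424, 3.113, 0.0]
force: [-0.5, 0.8, 4.6]
width: 0.496
```

>>> apply_moves(targets=[1, 0, 0, 0.001, 0, 1, 0, 0, 0, 0])

```text
clock: 27.22
position: [0.3847, -0.2514, 0.0436]
ee_rot: [-0.423, 3.112, 0.0]
force: [-2.3, 2.2, 12.1]
width: 0.49
```

Contact with the floor is firm (12 N, and z stays at 0.0436). Next I'll release and retreat.

>>> apply_moves(targets=[1, 0, 0, -0.001, 0, 0.3, 0, 0, 0, 0, 0, 0, 0, 0, 0, 0, 0, 0, 0, 0, 0, 0, 0, 0, 0, 0, 0, 0, -0.02, 0, 0, 0, 0, -0.04, 0, 0, 0, 0, -0.06, 0, 0, 0, 0, -0.08, 0, 0, 0, 0, -0.1, 0, 0, 0, 0, -0.1, 0, 0, 0, 0, -0.1, 0, 0, 0, 0, 0, 0])

```text
clock: 28.85
position: [0.3859, -0.2523, 0.2466]
ee_rot: [-0.423, 3.108, -0.004]
force: [0.4, -0.2, -0.8]
width: 0.998
```

```bash
python3 - <<'E'
from h import *
rel([.3848,-.251,.043])
t=cam("top"); s=cam("scene"); w=cam("wrist")
th=np.linspace(0,2*np.pi,60); out=[]
for n,c in (("scene",s),("wrist",w),("top",t)):
    im=eyes.get_image(n)[:,:,::-1].copy(); cv2.imwrite(f"pics/{n}3.png",im)
E
```

```text
tool x,y axes [-0.964 -0.267 -0.005] [-0.267  0.964 -0.004] [ 0.006 -0.002 -1.   ]
pos [ 0.3859 -0.2523  0.2466] share [0.0042 0.0057 0.509 ] J [ 0.158  0.137  0.349  1.951 -0.055  1.056  2.371] F [ 0.4 -0.2 -0.8] w 0.998 t 28.85
```

View pics/scene3.png

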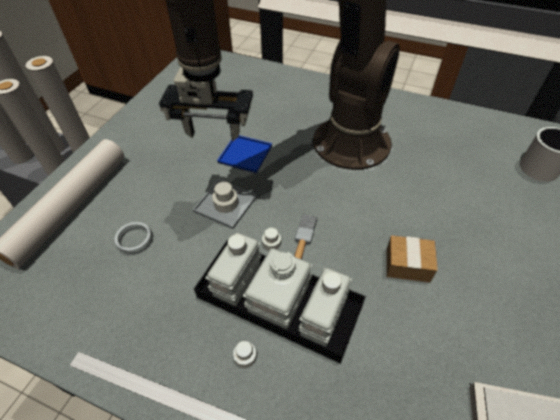

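View pics/wrist3.png

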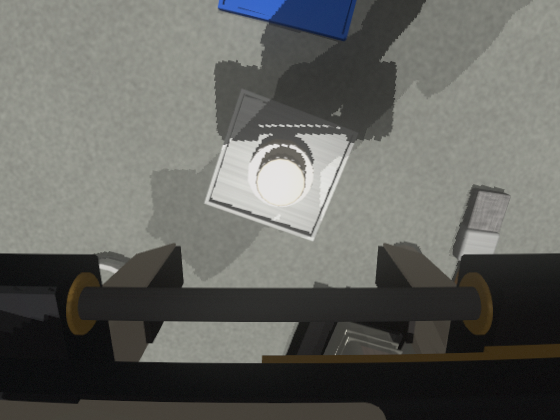

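View pics/top3.png

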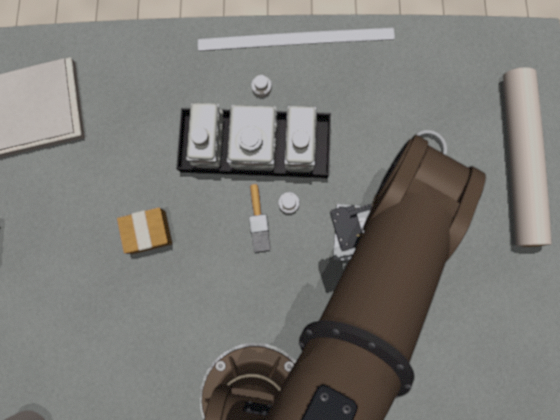

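The cap stands upright in the metal tray: (224,195) in the scene view, (280,175) in the wrist view. The wide bottle's neck is bare at (283,263). The brush, carton, tape core and loose caps are where they were.

```bash
python3 -c "
from cell import arm
print(arm.sign_off())"
```

```text
the job is handed in; nothing more can be done
None
```

The wide bottle's cap is off and standing upright, grip on top, near the middle of the metal tray; the job was handed in at about 29 s of the 72 s allowed.

- **Unscrewing:** I turned the cap anticlockwise about 584° (1.62 turns) in three gripped strokes, rising with the thread. The force readings between strokes stayed below about 2 N. It then lifted off with no resistance.
- **Placing:** I lowered it onto the tray floor until the force showed contact. My last small step raised that to 12 N, more than was needed but well under the limits. I backed off slightly, let go and moved about 20 cm clear.
- **Last checks:** The scene and wrist pictures show the cap upright in the tray and the bottle's neck bare. The brush, carton, tape core, loose caps and blue tray look unmoved. The arm hid the cap in the top view, so that camera could not confirm its position. No check failed or disagreed.

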